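Build up a piloted lap on the mandrel

ROBOT

A 7-joint arm with a two-finger parallel gripper is mounted at the origin on the work surface. World frame = base frame: x ahead of the robot, y to its left, z up, the work surface at z = 0. Lengths are in mm, angles in rad, forces in N, time in s.
With the tool pointing down it reaches from about 425 to 875 mm from the base axis. Payload 8.4 kg.
Tool frame: the origin (TCP) lies on the mounting face of the last link; the fingertips stand 173 mm ahead of it and the grasp point (between the pads) lies 155 mm ahead of it (env.hold_point_z is the z of the grasp point in the tool frame, in mm); z points along the fingers, y is the line along which they close (so a half turn about z gives the same grasp; the last joint's range is limited). The gripper opens to 85 mm and grips with 20 to 120 N. Pads are 22 mm wide; open, the fingers measure 114 mm over their backs; the gripper's body (76 mm by 85 mm) begins 54 mm behind the grasp point. The pads swing forward as they close: fully open they stand 13 mm farther back than shut.
Start: joints at [1.044, 0.333, 0.04, 1.465, -0.013, 1.343, -0.059], TCP at [269.643, -591.41, 404.708] pointing down, gripper open.
Joint ranges: [-2.58, 2.58], [-0.38, 2.09], [-1.3, 1.39], [0.25, 2.4], [-1.5, 4.64], [0.08, 2.09], [-2.65, 2.65]. Speed limits (rad/s): [2.22, 2.22, 2.79, 2.79, 3.14, 3.14, 3.14].

INTERFACE

Orientations are given as a rotation vector (axis times angle).
In Python, from plant import env gives the robot as it stands. The module is installed in compiled form; this text tells all that it offers.
- The arm moves only by the tool apply_moves, never from a script. Its argument "commands" is a list of rows, each a list of 3 entries, a list of its own where there are three numbers: the shift along the tool's x, y, z scaled (see below), then the turn about the tool's z scaled (see below), then the closure, from 0 (fully open) to 1 (shut). A call has 1 to 10 rows; each row is the pose to reach, as a shift and turn from the pose commanded when the call began, along the tool's axes at that moment, turning the shorter way round; what a row does not reach only later rows make up. The controller multiplies each number of a shift by 0.1 m and each number of a turn by pi rad. A row lasts 1/8 s, in which the tool goes at most 62.5 mm and 10.7 degrees, less where a joint would pass 70% of its speed; a pose out of reach is approached as far as the arm can. A call with a number of a shift or a turn outside -1 to 1 is refused whole. A call with a gripper value outside its range is refused whole. The fingers move at their own pace and stop on an object; "newtons" is the grip in N (left out, the last holds). Time passes only in rows, so rows that repeat a pose let the fingers close. It gives the time, the measured TCP pose, the force, the opening and the grip force at its end, in the units of the state.
- env.state(): the state, without advancing time (a new reading comes with each control period).
- env.grab_frame(name): name is "side" or "top"; returns the picture (400x640x3 uint8, red, green, blue); there is no depth.
- env.camera_model(name): a dict with "fx", "fy", "cx", "cy" (pixels), "extrinsics" (4x4, takes a point from camera to world coordinates). Camera axes: x right, y down, z forward; pixel columns grow to the right and rows downward; lengths in mm; the calibration is good to about 2 mm. A picture is of the moment at which its call begins. camera_model takes no time and is no camera call.
- env.hand_in(): hands the job in; it is judged then, once.
Trained networks look in the newest picture that a camera, given by its name, has taken for a name from the list of things; names that differ only in an ending like _2 or _b are one class to them, and where a whole thing is asked for, a point or a joint stands for the part that bears it (a point fixed in the world has none). Each returns a list of dicts, best first, with "score" (0 to 1); they miss things now and then, are a little off and sometimes report something else, mostly with a low value. They report only what shows in the picture. A call takes as long as a camera call. They do not tell look-alikes from the thing itself.
- env.recognise(camera, query): "bbox" ([left, top, right, bottom] in pixels, round what is visible of it).
- env.outline_of(camera, query): "pixels" (400x640 bool, what is visible of it) and "bbox" ([left, top, right, bottom] in pixels, round what is visible of it).
- env.place_of(camera, query): "xy" ([column, row] in pixels: a listed point, or the origin of a listed thing).
The state is a dict: "clock": time; "q": joint angles; "joint_velocities": joint speeds; "effort": joint torques, N m; "tcp_pos": TCP position; "eef_rot": TCP orientation; "contact_force": force on the tool from outside, world axes, zero at the start; "torque": the same for the moment, N m; "opening": finger opening in mm; "grasp_force": force on a finger pad.
Only numpy, scipy, OpenCV 4.12 (cv2) and the standard library are available. Lean on these libraries where they do the work, as an engineer would, in place of code of your own. Each camera call takes 0.05 s, during which the arm holds its last target. There are 200 camera calls.

TASK

Build up the lap on the mandrel held in the vice: from the cradle thread the long lap sleeve on first, fully home against the mandrel's shoulder, then the short pilot bush fully home against the sleeve, and then push the bullet-shaped end cap, open end first, onto the mandrel's nose until it clicks home against the bush. Work by feel, because the mandrel is clamped a little out of line: ease each part on and never press it against the mandrel, in any direction, with more than about 3.5 kg (35 N). Drop none of the parts and leave everything else on the bench and in the cradle where it is.

Things in the scene. Friction and masses are not known exactly. Their poses are not given: they have to be found in the camera images.
- vice: a green bench vice fixed to the bench, 90 mm wide, 250 mm long, jaws' top 141 mm above the bench; origin under its centre, its x axis pointing out along the mandrel, its screw and handle on its y side. It grips a steel mandrel that stands out level to one side (along +x), axis 125 mm above the bench
- mandrel_root (a point): centre of the mandrel's shoulder face (flange 24 mm wide, 10 mm out from the jaws' side); the sleeve seats on it. Axes of the vice: x along the mandrel's nominal line to its free end, z up. Nipped by hand in soft jaws, the mandrel points up to 0.08 rad off this x axis both up or down and to either side, turned about this point: angles not measured, to be felt. It holds them under loads below 60 N
- nose_nominal (a point): where the centre of the mandrel's tip would be if it pointed true: 92 mm along x from mandrel_root, same axes. The real tip is up to 7.5 mm off in y and in z. From the shoulder: 15 mm thick for 66 mm, a 4 mm cone, then a 10 mm nose, its last 3 mm chamfered to 6 mm. 79 mm out, spring balls stand out 3 mm left and right: sleeve and bush clear them, the cap is pushed over them with 10 to 15 N and snaps home
- lap_sleeve_center (a point): centre of the long lap sleeve: a brass tube with shallow grooves round it, 30 mm outside, bore 17 mm right through (1 mm of play all round on the mandrel, mouths flared 1.5 mm), 44 mm long, 160 g; x along its axis, both ends alike. It starts lying level in the cradle. Home: its centre 22 mm from the shoulder face
- pilot_bush_center (a point): centre of the short pilot bush: a plain brass tube, 28 mm outside, bore 17 mm right through, 28 mm long, 80 g; x along its axis, both ends alike. It starts lying level in the cradle. Home: its centre 58 mm from the shoulder face
- end_cap_center (a point): a point on the axis of the brass end cap, 16 mm from its open mouth, in the middle of its grip: 28 mm outside, 40 mm long, 90 g, the first 24 mm straight and knurled, the rest a closed bullet-shaped end. x along its axis from mouth (-x) to bullet (+x). Bore 12 mm wide (1 mm of play on the nose), 22 mm deep, mouth flared to 16 mm. Starts with its mouth to the cradle's -x side. Home: this point 88 mm from the shoulder face
- cradle: a fixed wooden V cradle 270 mm long: a base board 70 mm wide, 10 mm thick, and a V-grooved strip only 23 mm wide with edges 41 mm above the bench; origin under its centre, x along the groove. In it lie, in changing order, about 62 mm apart, axes along x: the sleeve (axis 51 mm above the bench), bush and cap (50 mm) and plug gauge (48 mm). Fingers may go down on both sides of the strip
- plug_gauge: a solid stepped steel plug gauge, 26 mm in diameter and 44 mm long, with no bore, lying in the cradle among the parts; origin at the middle of its axis (x along it). A bystander
- valve_sleeve: a chrome valve sleeve, a thin-walled tube 38 mm in diameter and 100 mm tall, standing upright; origin under its centre. A bystander
- hammer: a bronze-headed dead-blow hammer lying flat, 240 mm long with a head 94 mm wide and 41 mm high; origin under its middle, x towards the head. A bystander
- bore_brush: a black bore brush on a steel shaft lying flat, 270 mm long and 24 mm thick; origin under its middle, x towards the bristles. A bystander
- compound_tin: a round tin of lapping compound, 68 mm in diameter and 50 mm tall, standing; origin under its centre. A bystander
- caliper: a steel caliper lying flat, 210 mm long, up to 9 mm thick; origin under the middle of its beam, x along the beam. A bystander
- big_ring: a brass ring lying flat, 52 mm outside, 36 mm bore, 12 mm high: too big for this mandrel; origin under its centre. A bystander
Not all that is in view belongs to the job. Leave any black or green look-alike of the part that bears lap_sleeve_center alone.

How it is judged:
By the outcome, as a careful person would: the job done as asked, in the order asked, and still so for the second after the job is handed in, with the robot touching nothing.
It also fails if it takes over 72 s, if anything falls off the work surface, if the arm or the gripper's body presses on something with over 40 N, if the wrist force passes 120 N, or if a joint passes its speed limit or range.

## Working session

There is one attempt and no reset: what is moved stays moved. The work goes in short steps, Python scripts to look and compute and a tool call to move; the robot and the scene stay as the last step left them, time stands still between calls to the robot, and variables do not carry over. Pictures are saved under pics/ and viewed, at most 10 in all, crops included, and the job is handed in when it is done.

Besides the shell and the picture viewer there is one more tool, called after ">>>" as name(argument=value, ...) on one line, values as JSON. apply_moves: Moves the arm, as the interface text tells. Shifts and turns lie within -1 to 1; 1 stands for 0.1 m of shift or pi rad of turn. Its arguments: {"type":"object","properties":{"commands":{"type":"array","items":{"type":"array"}},"newtons":{"type":"number"}},"required":["commands"]}

```bash
mkdir -p pics; cat > h.py <<'E'
import numpy as np, cv2
from plant import env
from scipy.spatial.transform import Rotation as R
def ray(cam,uv):
    m=env.camera_model(cam);T=np.array(m["extrinsics"])
    d=T[:3,:3]@np.array([(uv[0]-m["cx"])/m["fx"],(uv[1]-m["cy"])/m["fy"],1]);return T[:3,3],d
def atz(cam,uv,z):
    o,d=ray(cam,uv);return o+d*(z-o[2])/d[2]
def proj(cam,p):
    m=env.camera_model(cam);T=np.array(m["extrinsics"]);c=T[:3,:3].T@(np.array(p)-T[:3,3])
    return np.array([m["fx"]*c[0]/c[2]+m["cx"],m["fy"]*c[1]/c[2]+m["cy"]])
def tri(a,b):
    o1,d1=ray(*a);o2,d2=ray(*b);A=np.c_[d1,-d2];s=np.linalg.lstsq(A,o2-o1,rcond=None)[0]
    p,q=o1+s[0]*d1,o2+s[1]*d2;return (p+q)/2,np.linalg.norm(p-q)
def st():
    s=env.state();r=R.from_rotvec(s["eef_rot"]).as_matrix()
    print("t",s["clock"],"tcp",np.round(s["tcp_pos"],1),"F",np.round(s["contact_force"],1),"M",np.round(s["torque"],2),"open",s["opening"],s["grasp_force"]);return s,r
E
python3 - <<'E'
from h import *
np.set_printoptions(precision=1,suppress=True)
for c in("top","side"):
    cv2.imwrite(f"pics/{c}0.png",env.grab_frame(c)[:,:,::-1])
    m=env.camera_model(c);print(c,m["fx"],np.array(m["extrinsics"]))
Z=dict(vice=0,mandrel_root=125,nose_nominal=125,lap_sleeve_center=51,pilot_bush_center=50,end_cap_center=50,plug_gauge=48,cradle=0,valve_sleeve=0,hammer=0,bore_brush=0,compound_tin=0)
for n,z in Z.items():
    for c in("top","side"):
        if c=="side" and n in("hammer","bore_brush","compound_tin","valve_sleeve"):continue
        r=env.place_of(c,n)
        print(n,c,[(round(q["score"],2),np.array(q["xy"]),atz(c,q["xy"],z)[:2]) for q in r[:3]])
s,r=st();print(r,env.hold_point_z)
E
```

```text
top 501.6923280367563 [[  -0.    -1.     0.1  379.7]
 [  -1.     0.     0.    30.5]
 [  -0.    -0.1   -1.  1339. ]
 [   0.     0.     0.     1. ]]
side 449.5733787542667 [[ -0.7  -0.4   0.6  19.3]
 [ -0.7   0.4  -0.6 604.8]
 [  0.   -0.8  -0.6 664.5]
 [  0.    0.    0.    1. ]]
vice top [(0.7, array([413.6, 188.2]), array([ 565.8, -210.8]))]
vice side [(0.83, array([385.2, 192.8]), array([ 560.8, -200.7]))]
mandrel_root top [(0.86, array([395.6, 178.5]), array([ 573.4, -145.6]))]
mandrel_root side [(0.8, array([372.7, 156.2]), array([ 573.5, -149.7]))]
nose_nominal top [(0.66, array([359.5, 180.2]), array([571.4, -57.4])), (0.45, array([341.8, 114.9]), array([737. , -18.8]))]
nose_nominal side [(0.75, array([350.4, 172.4]), array([563.6, -57.9]))]
lap_sleeve_center top [(0.69, array([285.8, 180.9]), array([585.9, 128.7])), (0.67, array([286.2, 228.6]), array([461.9, 129.4])), (0.65, array([319.7, 184.1]), array([575.4,  40.7]))]
lap_sleeve_center side [(0.81, array([281.8, 242.1]), array([561.6, 154.1])), (0.56, array([327.5, 258.7]), array([460.5, 123.8])), (0.48, array([312.7, 230.
[... 683 characters left out ...]
 88. ]))]
cradle top [(0.87, array([250.5, 228.9]), array([466.5, 228.9]))]
cradle side [(0.8, array([284.5, 299.1]), array([478.5, 224.4]))]
valve_sleeve top [(0.68, array([312.6, 150.2]), array([676.9,  58.3]))]
hammer top [(0.75, array([342.2, 114.1]), array([776. , -25.1])), (0.7, array([342.7, 148.7]), array([679. , -23.7])), (0.28, array([225.5, 136.6]), array([721.2, 296.5]))]
bore_brush top [(0.85, array([243.7, 283.5]), array([322.9, 247.6]))]
compound_tin top [(0.86, array([226.8, 138.7]), array([715.2, 292.9]))]
t 1.1 tcp [ 269.6 -591.4  404.7] F [-0.2 -0.  -0.2] M [-0.1 -0.  -0.1] open 85.31058907659941 0.0
[[ 0.9  0.4 -0. ]
 [ 0.4 -0.9 -0. ]
 [-0.  -0.  -1. ]] 154.70000000000002
```

```bash
python3 - <<'E'
import cv2,numpy as np
a=cv2.imread("pics/top0.png")[60:320,180:460];cv2.imwrite("pics/a.png",cv2.resize(a,None,fx=2.15,fy=2.15,interpolation=cv2.INTER_CUBIC))
a=cv2.imread("pics/side0.png")[110:350,170:450];cv2.imwrite("pics/b.png",cv2.resize(a,None,fx=2.5,fy=2.5,interpolation=cv2.INTER_CUBIC))
E
```

```text
(no output)
```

View pics/a.png

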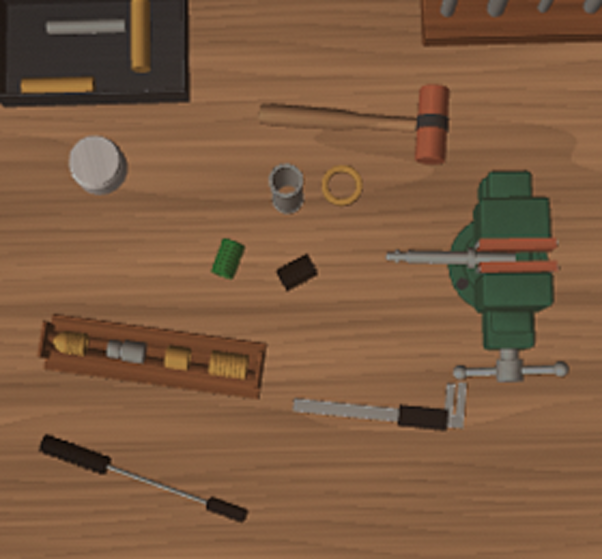

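View pics/b.png

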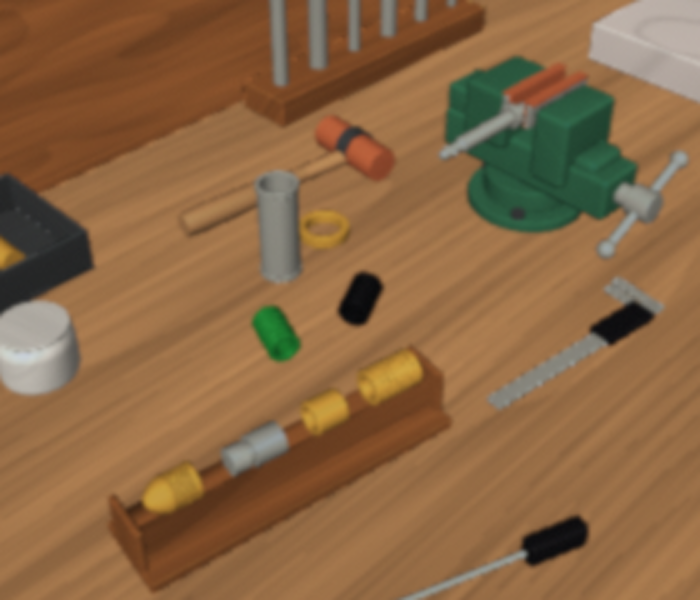

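The top crop shows the mandrel running from the vice towards +y (crop 460,257 to 388,257). In the cradle from right to left are sleeve (228,365), bush (178,357), gauge (127,350) and cap (70,343), with the cap's bullet to the left. The green and black look-alikes lie loose on the bench. Next I measure the real mandrel axis and the part axes.

```bash
cat > axis.py <<'E'
from h import *
np.set_printoptions(precision=2,suppress=True)
def line(cam,a,b,im=None,half=9):
    # centre of the unsaturated band across the line a->b ; returns image points
    im=env.grab_frame(cam) if im is None else im
    hsv=cv2.cvtColor(im,cv2.COLOR_RGB2HSV).astype(np.float32); S=hsv[:,:,1]
    a,b=np.array(a,float),np.array(b,float);u=(b-a)/np.linalg.norm(b-a);n=np.array([-u[1],u[0]])
    out=[]
    for t in np.arange(-8,np.linalg.norm(b-a)+8,1.):
        k=np.arange(-half,half+.1,.25);P=a+u*t+k[:,None]*n
        v=cv2.remap(S,P[:,0].astype(np.float32)[None],P[:,1].astype(np.float32)[None],cv2.INTER_LINEAR)[0]
        bg=np.median(v);w=np.clip((bg-v)/bg,0,1);w[w<.25]=0
        out.append((t,w.sum()*.25,(w*k).sum()/max(w.sum(),1e-6),*(a+u*t+n*(w*k).sum()/max(w.sum(),1e-6))))
    return np.array(out)
E
python3 - <<'E'
from axis import *
tp=cv2.imread("pics/top0.png")[:,:,::-1].copy();sd=cv2.imread("pics/side0.png")[:,:,::-1].copy()
print(line("top",(360,179.5),(392,180),tp)[:, :])
print(line("side",(347,173),(370,158),sd))
for n in("lap_sleeve_center","pilot_bush_center","end_cap_center"):
    for c in("top","side"):
        for q in env.outline_of(c,n)[:3]:
            ys,xs=np.nonzero(q["pixels"]);print(n,c,round(q["score"],2),len(xs),xs.mean(),ys.mean(),atz(c,(xs.mean(),ys.mean()),52)[:2])
# cross-check
for n,p in dict(s=(461,127,51),b=(472.5,195,50),c=(497,313.5,50)).items(): print(n,proj("top",p),proj("side",p))
E
```

```text
[[ -8.     0.     0.   352.   179.38]
 [ -7.     0.     0.   353.   179.39]
 [ -6.     0.     0.   354.   179.41]
 [ -5.     0.     0.   355.   179.42]
 [ -4.     0.     0.   356.   179.44]
 [ -3.     0.     0.   357.   179.45]
 [ -2.     0.     0.   358.   179.47]
 [ -1.     0.73  -0.38 359.01 179.1 ]
 [  0.     2.84  -0.7  360.01 178.8 ]
 [  1.     2.9   -0.7  361.01 178.81]
 [  2.     2.62  -0.71 362.01 178.82]
 [  3.     3.26  -0.79 363.01 178.75]
 [  4.     4.83  -0.83 364.01 178.73]
 [  5.     4.05  -0.87 365.01 178.71]
 [  6.     2.72  -0.84 366.01 178.76]
 [  7.     2.75  -0.71 367.01 178.89]
 [  8.     3.1   -0.59 368.01 179.03]
 [  9.     3.82  -0.48 369.01 179.16]
 [ 10.     4.62  -0.58 370.01 179.07]
 [ 11.     4.4   -0.56 371.01 179.11]
 [ 12.     4.34  -0.55 372.01 179.13]
 [ 13.     4.33  -0.54 373.01 179.17]
 [ 14.     4.33  -0.54 374.01 179.18]
 [ 15.     4.27  -0.59 375.01 179.14]
 [ 16.     4.28  -0.62 376.01 179.13]
 [ 17.     4.25  -0.62 377.01 179.15]
 [ 18.     4.19  -0.62 378.01 179.16]
 [ 19.     4.43  -0.51 379.01 179.28]
 [ 20.     4.66  -0.39 380.   179.42
[... 2762 characters left out ...]
.04 158.41]
lap_sleeve_center side 0.58 374 325.56417112299465 260.120320855615 [459.66 130.19]
lap_sleeve_center side 0.52 266 314.17293233082705 228.69172932330827 [543.96  77.18]
pilot_bush_center top 0.33 166 213.63855421686748 219.28313253012047 [490.09 316.49]
pilot_bush_center side 0.49 252 299.85714285714283 273.718253968254 [468.66 191.38]
end_cap_center top 0.44 165 213.77575757575758 219.0787878787879 [490.61 316.14]
end_cap_center side 0.55 346 239.08959537572255 304.9653179190751 [489.25 319.08]
end_cap_center side 0.45 4275 388.3621052631579 169.65964912280702 [ 576.7  -226.77]
s [287.13 228.92] [326.18 259.36]
b [260.74 225.07] [297.1  274.43]
c [214.97 216.65] [239.04 301.62]
```

```bash
python3 - <<'E'
from axis import *
tp=cv2.imread("pics/top0.png")[:,:,::-1].copy();sd=cv2.imread("pics/side0.png")[:,:,::-1].copy()
a=line("top",(360,179),(392,179.7),tp);b=line("side",(347,171.5),(370,158.5),sd)
def fit(L,lo,hi):
    m=(L[:,0]>=lo)&(L[:,0]<=hi)&(L[:,1]>2);p=L[m,3:5];c=p.mean(0);d=np.linalg.svd(p-c)[2][0];return c,d,np.abs((p-c)@[-d[1],d[0]]).max()
for lab,ra,rb in(("thick",(10,27),(10,28)),("all",(0,27),(0,28))):
    ca,da,ea=fit(a,*ra);cb,db,eb=fit(b,*rb)
    o1,r1=ray("top",ca-8*da);_,r2=ray("top",ca+8*da);n1=np.cross(r1,r2);n1/=np.linalg.norm(n1)
    o2,s1=ray("side",cb-8*db);_,s2=ray("side",cb+8*db);n2=np.cross(s1,s2);n2/=np.linalg.norm(n2)
    D=np.cross(n1,n2);D/=D[1]
    def at(y):return np.linalg.solve([n1,n2,[0,1,0]],[n1@o1,n2@o2,y])
    print(lab,ea,eb,D,at(-147),at(-57),at(-100))
# tip / shoulder y via pixel columns
for p in((359.2,178.8),(395.6,179.7)):print(atz("top",p,125))
for p in((345.5,172.2),(372.5,157)):print(atz("side",p,125))
# vice yaw: jaws' orange edges in top
hsv=cv2.cvtColor(tp,cv2.COLOR_RGB2HSV);m=((hsv[:,:,0]<10)&(hsv[:,:,1]>120)&(hsv[:,:,2]>120))
n,l,s,c=cv2.connectedComponentsWithStats(m.astype(np.uint8))
for i in range(1,n):
    if s[i,4]>60 and c[i][0]>390:
        P=np.argwhere(l==i)[:,::-1].astype(np.float32);v=cv2.fitLine(P,2,0,.01,.01).ravel();A=atz("top",v[2:]-v[:2]*10,141);B=atz("top",v[2:]+v[:2]*10,141);print(s[i],(A-B)/(A-B)[1])
v=env.outline_of("top","cradle")[0]["pixels"];r=cv2.minAreaRect(np.argwhere(v)[:,::-1].astype(np.float32));bx=cv2.boxPoints(r);print(r,[atz("top",p,20)[:2] for p in bx])
print(atz("top",(260,225.6),50),atz("top",(286.1,229.3),51))
E
```

```text
thick 0.1815498804083206 0.10646873054757149 [ 0.05  1.   -0.05] [ 570.38 -147.    126.52] [575.25 -57.   121.89] [ 572.92 -100.    124.1 ]
all 0.18376674983490843 0.17670579614019102 [ 0.06  1.   -0.05] [ 570.12 -147.    126.63] [575.55 -57.   121.95] [ 572.96 -100.    124.18]
[574.87 -56.8  125.  ]
[ 570.45 -145.46  125.  ]
[571.99 -50.73 125.  ]
[ 571.47 -146.46  125.  ]
[403 171  36   5 178] [0.02 1.   0.  ]
[404 181  36   6 147] [0.01 1.   0.  ]
((250.0401153564453, 225.31112670898438), (104.82708740234375, 26.41312599182129), 7.907163143157959) [array([462.41, 369.37]), array([531.67, 360.34]), array([486.92,  85.04]), array([418.51,  95.83])]
[471.19 196.92  50.  ] [460.07 129.65  51.  ]
```

```bash
cat > plan.py <<'E'
from h import *
def plan(x,y,z,ang):
    """hold point target x,y,z (mm) and heading (deg) of tool x -> shift/100 in present tool axes, after-turn axes, turn/pi"""
    s,r=st();h=np.degrees(np.arctan2(r[1,0],r[0,0]))
    d=np.array([x,y,z+env.hold_point_z])-np.array(s["tcp_pos"])
    a=np.radians(ang);R2=np.array([[np.cos(a),np.sin(a),0],[np.sin(a),-np.cos(a),0],[0,0,-1]]).T
    print("hold",np.round(r@[0,0,env.hold_point_z]+s["tcp_pos"],1),"head %.2f tilt %s"%(h,np.round(r[:2,2],4)),"d",np.round(d,1))
    print(" now-axes/100",np.round(r.T@d/100,4)," new-axes/100",np.round(np.array([[np.cos(a),np.sin(a),0],[np.sin(a),-np.cos(a),0],[0,0,-1]])@d/100,4)," turn/pi %.4f"%(-(ang-h)/180),"q",np.round(s["q"],2))
E
python3 -c "
from plan import *
plan(460.5,130,130,80.75)
a=np.radians(24.5)
"
```

```text
t 1.45 tcp [ 269.6 -591.4  404.7] F [-1.   0.4 -0.5] M [ 0.    0.02 -0.01] open 85.08639845241073 0.0
hold [ 269.6 -591.4  250. ] head 24.51 tilt [-0.  0.] d [ 190.9  721.4 -120. ]
 now-axes/100 [ 4.7293 -5.7724  1.2005]  new-axes/100 [7.4272 0.7243 1.2002]  turn/pi -0.3125 q [ 1.04  0.33  0.04  1.47 -0.01  1.34 -0.06]
```

>>> apply_moves(commands=[[[0.35,-0.42,0],-0.06,0],[[0.7,-0.85,0],-0.12,0],[[0.7,-0.85,0],-0.18,0],[[0.7,-0.85,0],-0.24,0],[[0.7,-0.85,0],-0.3,0],[[0.7,-0.85,0],-0.3125,0]])

```text
clock: 2.2
tcp_pos: [298.0, -485.0, 404.8]
eef_rot: [2.389, 2.039, -0.0]
contact_force: [-0.7, 0.5, -0.4]
opening: 85.5
grasp_force: 0.0
```

>>> apply_moves(commands=[[[0.5,0.45,0],0,0],[[1,0.9,0],0,0],[[1,0.9,0],0,0]])

```text
clock: 2.58
tcp_pos: [406.8, -396.9, 404.9]
eef_rot: [2.385, 2.044, 0.003]
contact_force: [-0.5, -0.1, -0.8]
opening: 85.6
grasp_force: 0.0
```

>>> apply_moves(commands=[[[0.5,0,0],0,0],[[1,0,0],0,0]])

```text
clock: 2.82
tcp_pos: [418.8, -301.4, 404.6]
eef_rot: [-2.394, -2.034, 0.0]
contact_force: [0.3, -0.3, 0.4]
opening: 85.7
grasp_force: 0.0
```

>>> apply_moves(commands=[[[0.5,0,0],0,0],[[1,0,0],0,0]])

```text
clock: 3.08
tcp_pos: [434.9, -202.3, 404.9]
eef_rot: [2.393, 2.034, -0.0]
contact_force: [1.2, 0.9, 0.6]
opening: 85.4
grasp_force: 0.0
```

>>> apply_moves(commands=[[[0.5,0,0],0,0],[[1,0,0],0,0]])

```text
clock: 3.32
tcp_pos: [451.0, -103.6, 405.0]
eef_rot: [2.393, 2.034, 0.0]
contact_force: [0.9, -0.3, 1.4]
opening: 85.3
grasp_force: 0.0
```

>>> apply_moves(commands=[[[0.5,-0.15,0.2],0,0],[[1,-0.3,0.3],0,0]])

```text
clock: 3.58
tcp_pos: [437.0, -0.1, 374.1]
eef_rot: [2.394, 2.034, -0.0]
contact_force: [1.7, 0.2, -0.8]
opening: 85.2
grasp_force: 0.0
```

>>> apply_moves(commands=[[[0.5,0,0.2],0,0],[[1,0,0.4],0,0],[[1,0,0.4],0,0]])

```text
clock: 3.95
tcp_pos: [453.2, 100.6, 333.8]
eef_rot: [-2.386, -2.04, 0.001]
contact_force: [0.7, -0.8, -0.2]
opening: 85.5
grasp_force: 0.0
```

```bash
python3 -c "
from plan import *
plan(460.5,130,47,80.75)
"
```

```text
t 3.95 tcp [453.2 100.6 333.8] F [ 0.7 -0.8 -0.2] M [-0.04 -0.01  0.02] open 85.51765696135784 0.0
hold [452.9 100.8 179.1] head 81.07 tilt [-0.0016  0.0013] d [   7.3   29.4 -132.1]
 now-axes/100 [0.3009 0.0292 1.3209]  new-axes/100 [0.3024 0.0252 1.3207]  turn/pi 0.0018 q [ 0.39  0.05 -0.71  1.96  0.04  1.14 -0.49]
```

>>> apply_moves(commands=[[[0.3,0.027,0.4],0,0],[[0.3,0.027,0.9],0,0],[[0.3,0.027,1],0,0],[[0.3,0.027,1],0,0]])

```text
clock: 4.45
tcp_pos: [461.5, 125.9, 235.3]
eef_rot: [-2.394, -2.034, 0.001]
contact_force: [-0.7, 0.1, -0.1]
opening: 85.7
grasp_force: 0.0
```

>>> apply_moves(commands=[[[0,0,0.33],0,0],[[0,0,0.33],0,0],[[0,0,0.33],0,0.4],[[0,0,0.33],0,1],[[0,0,0.33],0,1],[[0,0,0.33],0,1],[[0,0,0.33],0,1],[[0,0,0.33],0,1]], newtons=40)

```text
clock: 5.45
tcp_pos: [459.5, 127.3, 202.2]
eef_rot: [-2.391, -2.035, 0.006]
contact_force: [-14.2, -0.2, 17.3]
opening: 29.7
grasp_force: 39.1
```

```bash
python3 -c "
from plan import *
plan(460.5,130,47,80.75)
cv2.imwrite('pics/g1.png',cv2.resize(env.grab_frame('side')[150:350,170:430,::-1],None,fx=3,fy=3))
"
```

```text
t 5.45 tcp [459.5 127.3 202.2] F [-14.2  -0.2  17.3] M [ 0.04  2.87 -0.04] open 29.66356954237153 39.06255721813068
hold [458.9 127.2  47.5] head 80.81 tilt [-0.0041 -0.0012] d [ 1.   2.7 -0.5]
 now-axes/100 [0.0278 0.0055 0.0048]  new-axes/100 [0.0278 0.0055 0.0048]  turn/pi 0.0003 q [ 0.28  0.28 -0.71  2.06  0.23  0.89 -0.72]
```

View pics/g1.png

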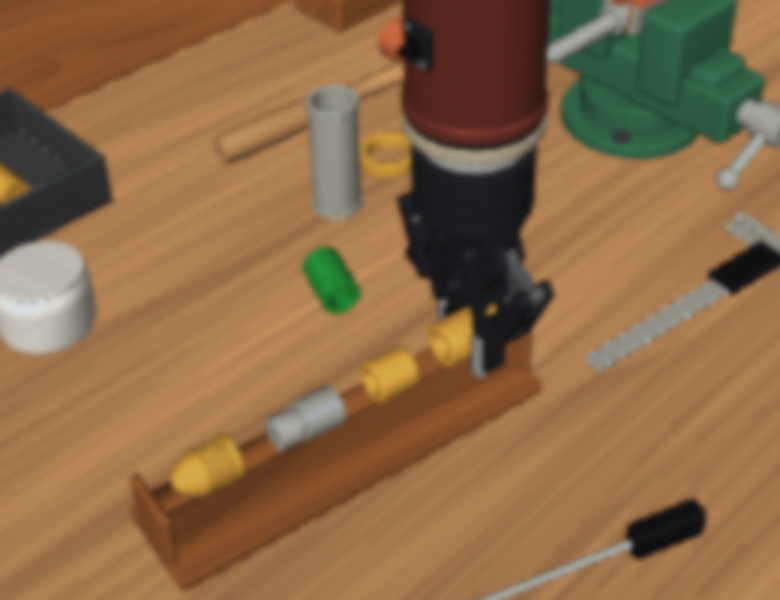

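The side view shows the sleeve held between the fingers, with its left end free at about (440,340). Bush, gauge and cap are undisturbed. I lift it and carry it to a point in front of the mandrel tip.

>>> apply_moves(commands=[[[0,0,-0.15],0,1],[[0,0,-0.45],0,1],[[0,0,-0.75],0,1],[[0,0,-0.75],0,1]])

```text
clock: 6.0
tcp_pos: [462.1, 127.1, 279.4]
eef_rot: [2.391, 2.033, 0.006]
contact_force: [-0.2, 0.3, -2.3]
opening: 28.8
grasp_force: 40.2
```

>>> apply_moves(commands=[[[-0.3,0.3,0],-0.02,1],[[-0.6,0.6,0],-0.034,1],[[-0.66,0.69,0],-0.034,1]])

```text
clock: 6.38
tcp_pos: [519.6, 47.5, 275.9]
eef_rot: [-2.285, -2.156, 0.002]
contact_force: [-0.7, 0.1, -1.6]
opening: 29.1
grasp_force: 40.2
```

>>> apply_moves(commands=[[[-0.25,0.4,0],0,1],[[-0.5,0.7,0],0,1],[[-0.5,0.7,0],0,1],[[-0.5,0.7,0],0,1]])

```text
clock: 6.88
tcp_pos: [585.2, -2.2, 276.0]
eef_rot: [-2.279, -2.16, 0.001]
contact_force: [-0.2, 0.6, -1.3]
opening: 29.3
grasp_force: 40.4
```

```bash
python3 -c "
from plan import *
plan(576.5,-24,118,86.85)
for c,z in(('top',122),('side',122)):
    im=env.grab_frame(c);
    print(c,[(round(q['score'],2),np.round(q['xy'],1),np.round(atz(c,q['xy'],z)[:2],1)) for q in env.place_of(c,'lap_sleeve_center')])
    cv2.imwrite('pics/'+c+'2.png',im[:,:,::-1])
cv2.imwrite('pics/c2.png',np.hstack([cv2.resize(cv2.imread('pics/side2.png')[100:250,280:400],None,fx=3.3,fy=3.3),cv2.resize(cv2.imread('pics/top2.png')[105:255,280:400],None,fx=3.3,fy=3.3)]))
"
```

```text
t 6.875 tcp [585.2  -2.2 276. ] F [-0.2  0.6 -1.3] M [ 0.01  0.01 -0.03] open 29.26795826705903 40.371515003498644
hold [585.   -2.1 121.3] head 86.92 tilt [-0.0015  0.0009] d [ -8.7 -21.8  -3.3]
 now-axes/100 [-0.2221 -0.0753  0.0331]  new-axes/100 [-0.2222 -0.0751  0.0332]  turn/pi 0.0004 q [ 0.45  0.38 -0.63  1.75  0.24  1.1  -0.31]
top [(0.71, array([316.8, 186.6]), array([558.6,  47.4]))]
side [(0.75, array([281.1, 240.7]), array([502.6, 204.6])), (0.73, array([311.7, 229.1]), array([486.5, 141.6])), (0.68, array([327.6, 179.1]), array([584.1,  -5.1]))]
```

View pics/c2.png

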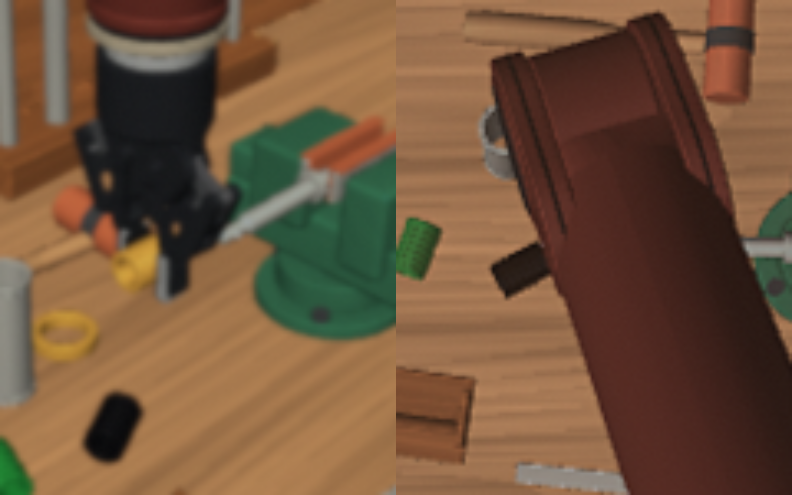

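Left (side view): the sleeve is in hand with its free end at crop (130,265), and the mandrel tip is just beyond the fingers at crop (230,235). Right (top view): the arm hides the grip.

>>> apply_moves(commands=[[[-0.09,-0.04,0.02],0,1],[[-0.18,-0.08,0.033],0,1],[[-0.18,-0.08,0.033],0,1]])

```text
clock: 7.45
tcp_pos: [576.3, -22.3, 273.2]
eef_rot: [2.283, 2.158, -0.002]
contact_force: [0.2, -0.3, -1.5]
opening: 29.3
grasp_force: 40.4
```

>>> apply_moves(commands=[[[-0.06,0,-0.003],0,1],[[-0.12,0,-0.006],0,1],[[-0.18,0,-0.009],0,1],[[-0.24,0,-0.012],0,1],[[-0.24,0,-0.012],0,1]])

```text
clock: 8.07
tcp_pos: [575.5, -45.4, 274.6]
eef_rot: [2.282, 2.159, -0.0]
contact_force: [0.2, 0.7, -2.0]
opening: 29.2
grasp_force: 40.4
```

```bash
python3 -c "
from plan import *
plan(575,-55,119.5,86.85)
"
```

```text
t 8.075 tcp [575.5 -45.4 274.6] F [ 0.2  0.7 -2. ] M [ 0.01 -0.01 -0.04] open 29.177727404278023 40.37222075276077
hold [575.5 -45.5 119.9] head 86.82 tilt [-0.0001 -0.0002] d [-0.5 -9.6 -0.4]
 now-axes/100 [-0.0957  0.      0.004 ]  new-axes/100 [-0.0957 -0.      0.004 ]  turn/pi -0.0001 q [ 0.52  0.36 -0.62  1.77  0.23  1.09 -0.23]
```

>>> apply_moves(commands=[[[0,0.015,0],0,1],[[0,0.03,0],0,1],[[0,0.03,0],0,1]])

```text
clock: 8.45
tcp_pos: [578.5, -44.6, 274.4]
eef_rot: [-2.28, -2.16, 0.0]
contact_force: [-0.4, -0.0, -2.8]
opening: 29.1
grasp_force: 40.3
```

>>> apply_moves(commands=[[[0,-0.03,0],0,1],[[0,-0.06,0],0,1],[[0,-0.06,0],0,1]])

```text
clock: 8.82
tcp_pos: [572.5, -44.5, 274.7]
eef_rot: [2.281, 2.16, 0.001]
contact_force: [2.8, -0.1, -4.0]
opening: 29.1
grasp_force: 40.1
```

>>> apply_moves(commands=[[[0,0.03,0.015],0,1],[[0,0.03,0.03],0,1],[[0,0.03,0.03],0,1]])

```text
clock: 9.2
tcp_pos: [575.5, -44.7, 271.4]
eef_rot: [-2.281, -2.16, 0.001]
contact_force: [-0.0, -0.0, -1.9]
opening: 29.1
grasp_force: 40.4
```

>>> apply_moves(commands=[[[0,0,-0.03],0,1],[[0,0,-0.06],0,1],[[0,0,-0.06],0,1]])

```text
clock: 9.57
tcp_pos: [575.2, -44.8, 276.9]
eef_rot: [-2.28, -2.16, 0.001]
contact_force: [2.6, -0.5, -11.9]
opening: 29.2
grasp_force: 41.2
```

>>> apply_moves(commands=[[[0,0,0.02],0,1],[[0,0,0.03],0,1],[[0,0,0.03],0,1]])

```text
clock: 9.95
tcp_pos: [575.7, -44.7, 275.1]
eef_rot: [2.281, 2.16, 0.001]
contact_force: [-0.2, -0.5, -1.7]
opening: 29.2
grasp_force: 42.1
```

>>> apply_moves(commands=[[[0,0.004,0.02],0,1],[[-0.03,0.004,0.019],0,1],[[-0.05,0.004,0.018],0,1],[[-0.07,0.004,0.018],0,1],[[-0.07,0.004,0.018],0,1]])

```text
clock: 10.58
tcp_pos: [575.6, -52.0, 272.9]
eef_rot: [2.281, 2.16, -0.0]
contact_force: [1.2, -0.3, -2.1]
opening: 29.2
grasp_force: 42.1
```

>>> apply_moves(commands=[[[-0.03,0,-0.001],0,1],[[-0.05,0,-0.002],0,1],[[-0.07,0,-0.003],0,1],[[-0.07,0,-0.003],0,1]])

```text
clock: 11.08
tcp_pos: [575.1, -59.0, 273.1]
eef_rot: [-2.281, -2.16, 0.0]
contact_force: [0.1, -0.2, -2.7]
opening: 29.1
grasp_force: 42.1
```

```bash
python3 -c "
from plan import *
plan(575,-70,119.5,86.85)
"
```

```text
t 11.075 tcp [575.1 -59.  273.1] F [ 0.1 -0.2 -2.7] M [-0.   -0.03 -0.02] open 29.147375574045434 42.13737424928695
hold [575.1 -59.  118.4] head 86.86 tilt [-0.0001 -0.    ] d [ -0.1 -11.    1.1]
 now-axes/100 [-0.1101  0.0046 -0.0109]  new-axes/100 [-0.1101  0.0046 -0.0109]  turn/pi 0.0000 q [ 0.53  0.36 -0.61  1.77  0.23  1.08 -0.21]
```

>>> apply_moves(commands=[[[-0.02,0,-0.001],0,1],[[-0.04,0,-0.002],0,1],[[-0.06,0,-0.003],0,1],[[-0.06,0,-0.003],0,1]], newtons=28)

```text
clock: 11.58
tcp_pos: [574.8, -65.0, 273.4]
eef_rot: [-2.281, -2.16, 0.0]
contact_force: [-0.0, 0.5, -1.3]
opening: 29.1
grasp_force: 42.1
```

>>> apply_moves(commands=[[[-0.02,0,-0.001],0,1],[[-0.04,0,-0.002],0,1],[[-0.04,0,-0.002],0,1]])

```text
clock: 11.95
tcp_pos: [574.6, -69.0, 273.6]
eef_rot: [2.281, 2.16, -0.0]
contact_force: [-0.7, -0.1, -1.8]
opening: 29.3
grasp_force: 42.1
```

```bash
python3 -c "
from plan import *
plan(575,-70,119.5,86.85)
"
```

```text
t 11.95 tcp [574.6 -69.  273.6] F [-0.7 -0.1 -1.8] M [0.   0.02 0.01] open 29.336494866438372 42.13790003210306
hold [574.6 -69.  118.9] head 86.86 tilt [-0. -0.] d [ 0.4 -1.   0.6]
 now-axes/100 [-0.0101  0.0043 -0.0058]  new-axes/100 [-0.0101  0.0043 -0.0058]  turn/pi 0.0001 q [ 0.55  0.36 -0.61  1.77  0.23  1.08 -0.19]
```

>>> apply_moves(commands=[[[-0.03,0,-0.001],0,1],[[-0.06,0,-0.002],0,1],[[-0.08,0,-0.003],0,1],[[-0.08,0,-0.003],0,1]])

```text
clock: 12.45
tcp_pos: [574.2, -77.0, 273.9]
eef_rot: [-2.282, -2.16, 0.0]
contact_force: [0.3, 0.1, -2.1]
opening: 29.7
grasp_force: 42.1
```

>>> apply_moves(commands=[[[-0.03,0,-0.001],0,1],[[-0.06,0,-0.002],0,1],[[-0.08,0,-0.003],0,1],[[-0.08,0,-0.003],0,1]])

```text
clock: 12.95
tcp_pos: [573.7, -85.0, 274.1]
eef_rot: [-2.281, -2.16, 0.0]
contact_force: [-0.5, -0.1, -2.6]
opening: 29.2
grasp_force: 42.1
```

```bash
python3 -c "
from plan import *
plan(575,-128,119.5,86.85)
"
```

```text
t 12.95 tcp [573.7 -85.  274.1] F [-0.5 -0.1 -2.6] M [-0.04  0.03  0.02] open 29.19762196497055 42.084963005036116
hold [573.7 -85.  119.4] head 86.86 tilt [-0.0002 -0.    ] d [  1.3 -43.    0.1]
 now-axes/100 [-0.4289  0.0366 -0.0008]  new-axes/100 [-0.4289  0.0366 -0.0008]  turn/pi 0.0001 q [ 0.57  0.36 -0.6   1.77  0.23  1.08 -0.16]
```

>>> apply_moves(commands=[[[-0.03,0,-0.001],0,1],[[-0.06,0,-0.002],0,1],[[-0.09,0,-0.003],0,1],[[-0.09,0,-0.003],0,1]])

```text
clock: 13.45
tcp_pos: [573.1, -94.2, 274.3]
eef_rot: [-2.282, -2.159, 0.001]
contact_force: [-0.1, -0.6, -4.7]
opening: 29.3
grasp_force: 41.9
```

>>> apply_moves(commands=[[[-0.03,0,-0.001],0,1],[[-0.06,0,-0.002],0,1],[[-0.09,0,-0.003],0,1],[[-0.09,0,-0.003],0,1]])

```text
clock: 13.95
tcp_pos: [572.6, -103.2, 274.6]
eef_rot: [-2.282, -2.159, 0.001]
contact_force: [-0.6, -0.1, -7.9]
opening: 29.2
grasp_force: 41.6
```

>>> apply_moves(commands=[[[-0.03,0,-0.001],0,1],[[-0.06,0,-0.002],0,1],[[-0.09,0,-0.003],0,1],[[-0.09,0,-0.003],0,1]])

```text
clock: 14.45
tcp_pos: [572.2, -112.3, 275.0]
eef_rot: [2.282, 2.159, -0.001]
contact_force: [-0.4, 0.0, -8.2]
opening: 29.0
grasp_force: 41.5
```

```bash
python3 -c "
from plan import *
plan(575,-128,119.5,86.85)
"
```

```text
t 14.45 tcp [ 572.2 -112.3  275. ] F [-0.4  0.  -8.2] M [-0.26  0.16  0.02] open 29.032673355395378 41.45513812545687
hold [ 572.1 -112.3  120.3] head 86.84 tilt [-0.0003 -0.0004] d [  2.8 -15.7  -0.8]
 now-axes/100 [-0.1555  0.037   0.0085]  new-axes/100 [-0.1555  0.037   0.0085]  turn/pi -0.0000 q [ 0.6   0.36 -0.59  1.76  0.22  1.09 -0.11]
```

>>> apply_moves(commands=[[[0,0,0.008],0,1],[[-0.03,0,0.007],0,1],[[-0.06,0,0.006],0,1],[[-0.1,0,0.005],0,1],[[-0.1,0,0.005],0,1]])

```text
clock: 15.08
tcp_pos: [571.9, -122.4, 274.9]
eef_rot: [2.281, 2.159, 0.0]
contact_force: [-0.5, 0.3, -2.8]
opening: 29.5
grasp_force: 42.0
```

>>> apply_moves(commands=[[[-0.02,0,0],0,1],[[-0.04,0,-0.001],0,1],[[-0.04,0,-0.001],0,1]])

```text
clock: 15.45
tcp_pos: [571.7, -125.9, 275.0]
eef_rot: [2.281, 2.159, 0.0]
contact_force: [-0.6, -0.0, -1.7]
opening: 28.9
grasp_force: 42.1
```

```bash
python3 -c "
from plan import *
plan(575,-128,119.5,86.85)
"
```

```text
t 15.45 tcp [ 571.7 -125.9  275. ] F [-0.6 -0.  -1.7] M [-0.03  0.02 -0.01] open 28.890618197960734 42.1417268877849
hold [ 571.7 -125.9  120.3] head 86.86 tilt [ 0.0005 -0.0002] d [ 3.3 -2.1 -0.8]
 now-axes/100 [-0.0192  0.0345  0.0075]  new-axes/100 [-0.0192  0.0345  0.0075]  turn/pi 0.0001 q [ 0.62  0.37 -0.58  1.75  0.22  1.09 -0.09]
```

>>> apply_moves(commands=[[[-0.01,0,0],0,1],[[-0.02,0,-0.001],0,1],[[-0.02,0,-0.001],0,1]])

```text
clock: 15.82
tcp_pos: [571.5, -127.8, 274.9]
eef_rot: [2.281, 2.16, 0.0]
contact_force: [-0.4, -0.7, -0.4]
opening: 29.1
grasp_force: 42.2
```

>>> apply_moves(commands=[[[-0.01,0,0],0,1],[[-0.015,0,0],0,1],[[-0.015,0,0],0,1]])

```text
clock: 16.2
tcp_pos: [571.4, -129.0, 274.9]
eef_rot: [-2.281, -2.16, -0.0]
contact_force: [-0.5, 0.8, -0.2]
opening: 29.4
grasp_force: 42.3
```

>>> apply_moves(commands=[[[-0.01,0,0],0,1],[[-0.015,0,0],0,1],[[-0.015,0,0],0,1]])

```text
clock: 16.58
tcp_pos: [571.4, -129.5, 274.8]
eef_rot: [-2.279, -2.161, -0.002]
contact_force: [-0.5, 6.7, 0.9]
opening: 29.4
grasp_force: 42.4
```

>>> apply_moves(commands=[[[-0.01,0,0],0,1],[[-0.01,0,0],0,1]])

```text
clock: 16.82
tcp_pos: [571.3, -129.7, 274.8]
eef_rot: [-2.278, -2.161, -0.002]
contact_force: [0.7, 8.1, 0.4]
opening: 29.2
grasp_force: 42.4
```

```bash
python3 -c "
from plan import *
plan(575,-128,119.5,86.85)
im=env.grab_frame('side');cv2.imwrite('pics/s3.png',cv2.resize(im[100:220,290:430,::-1],None,fx=4.5,fy=4.5,interpolation=cv2.INTER_CUBIC))
"
```

```text
t 16.825 tcp [ 571.3 -129.7  274.8] F [0.7 8.1 0.4] M [ 1.55  0.   -0.05] open 29.15875607662767 42.3644303670153
hold [ 571.3 -129.3  120.1] head 86.99 tilt [-0.0001  0.0024] d [ 3.7  1.7 -0.6]
 now-axes/100 [0.019  0.0356 0.0062]  new-axes/100 [0.0191 0.0356 0.0062]  turn/pi 0.0008 q [ 0.63  0.37 -0.58  1.75  0.22  1.09 -0.08]
```

View pics/s3.png

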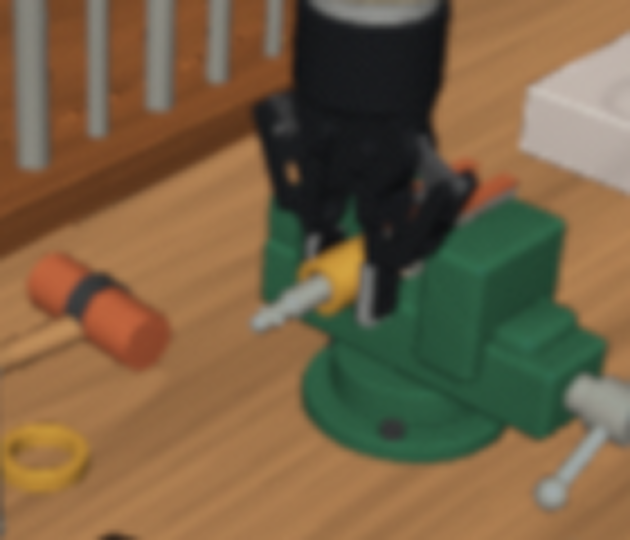

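The sleeve sits on the mandrel between crop (305,285) and the shoulder, with the nose showing at crop (255,320). It seated at about 8 N. Now I release, lift off, and re-measure the bush with the arm away from it.

>>> apply_moves(commands=[[[0.005,0,0],0,1],[[0.005,0,0],0,0.5],[[0.005,0,0],0,0],[[0.005,0,0],0,0],[[0.005,0,0],0,0],[[0.005,0,0],0,0]])

```text
clock: 17.62
tcp_pos: [571.2, -131.2, 274.8]
eef_rot: [2.281, 2.16, -0.0]
contact_force: [-0.4, -0.2, -0.4]
opening: 85.5
grasp_force: 0.0
```

>>> apply_moves(commands=[[[0,0,-0.3],0,0],[[0,0,-0.75],0.034,0],[[0,0,-0.75],0.034,0]])

```text
clock: 18.0
tcp_pos: [572.3, -131.0, 353.6]
eef_rot: [2.39, 2.031, 0.005]
contact_force: [-0.4, -0.8, -0.2]
opening: 85.6
grasp_force: 0.0
```

>>> apply_moves(commands=[[[0.4,-0.2,0],0,0],[[0.76,-0.38,0],0,0]])

```text
clock: 18.25
tcp_pos: [545.3, -49.1, 349.1]
eef_rot: [-2.392, -2.035, 0.001]
contact_force: [-0.4, 0.0, 0.1]
opening: 85.5
grasp_force: 0.0
```

```bash
python3 -c "
from plan import *
plan(470.3,197,130,80.75)
for c in('side','top'):
    im=env.grab_frame(c);cv2.imwrite('pics/'+c+'4.png',im[:,:,::-1])
    for n in('pilot_bush_center','end_cap_center','lap_sleeve_center'):
        print(c,n,[(round(q['score'],2),np.round(q['xy'],1),np.round(atz(c,q['xy'],50 if n[0]!='l' else 124)[:2],1)) for q in env.place_of(c,n)])
a=cv2.imread('pics/top4.png')[195:250,190:320];b=cv2.imread('pics/side4.png')[130:200,320:420]
cv2.imwrite('pics/c4.png',np.vstack([cv2.resize(a,(780,330)),cv2.resize(b[:,:],(386,270))[:, :].repeat(1,0) if 0 else cv2.copyMakeBorder(cv2.resize(b,(386,270)),0,0,0,394,0)]))
"
```

```text
t 18.25 tcp [545.3 -49.1 349.1] F [-0.4  0.   0.1] M [ 0.08 -0.02  0.02] open 85.46806618331168 0.0
hold [545.2 -49.  194.4] head 80.77 tilt [-0.0008  0.0004] d [-75.  246.1 -64.4]
 now-axes/100 [ 2.3083 -1.1347  0.645 ]  new-axes/100 [ 2.3082 -1.1359  0.6435]  turn/pi 0.0001 q [ 0.57  0.22 -0.63  1.76  0.14  1.2  -0.26]
side pilot_bush_center [(0.81, array([301.7, 273.4]), array([468.2, 187. ]))]
side end_cap_center [(0.68, array([239.7, 305.4]), array([489.2, 318. ]))]
side lap_sleeve_center [(0.66, array([369.3, 161.5]), array([ 564.7, -126.3])), (0.64, array([279.8, 244.8]), array([494.1, 215.2])), (0.61, array([286.4, 215.9]), array([548.6, 149.6])), (0.5, array([311.9, 227.2]), array([488.5, 139.1]))]
top pilot_bush_center [(0.42, array([261.9, 226.5]), array([468.8, 192. ]))]
top end_cap_center [(0.75, array([252.2, 227.6]), array([466.5, 217.1])), (0.74, array([215. , 216.9]), array([496.4, 313.4]))]
top lap_sleeve_center [(0.65, array([286.4, 178.2]), array([580.9, 121.6])), (0.56, array([319.6, 184.1]), array([564.3,  40.4])), (0.27, array([251.9, 228.7]), array([458.9, 207.1]))]
```

View pics/c4.png

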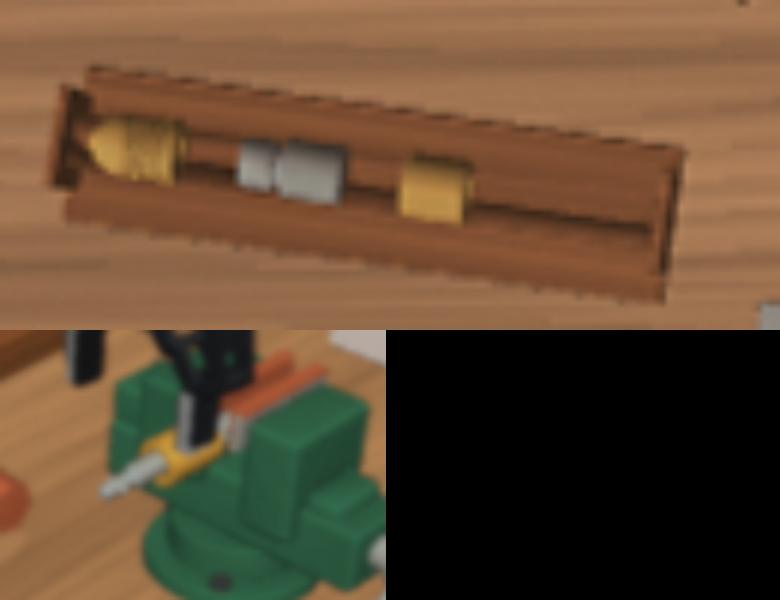

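Top crop: the bush is at crop (435,188), pixel (262.5,226.4), with gauge and cap unmoved. Lower crop: the sleeve is on the mandrel against the vice side. Going to the bush at about (469.5,191).

>>> apply_moves(commands=[[[0.4,-0.2,0],0,0],[[0.9,-0.5,0.2],0,0],[[1,-0.57,0.3],0,0]])

```text
clock: 19.02
tcp_pos: [504.4, 60.8, 319.1]
eef_rot: [-2.388, -2.039, 0.0]
contact_force: [0.0, -0.3, 0.8]
opening: 85.2
grasp_force: 0.0
```

>>> apply_moves(commands=[[[0.5,-0.25,0],0,0],[[1,-0.56,0.1],0,0],[[1,-0.56,0.2],0,0]])

```text
clock: 19.4
tcp_pos: [465.3, 168.9, 299.9]
eef_rot: [-2.387, -2.042, -0.002]
contact_force: [0.4, -1.0, 0.1]
opening: 85.4
grasp_force: 0.0
```

>>> apply_moves(commands=[[[0.25,0,0],0,0],[[0.25,0,0],0,0]])

```text
clock: 19.65
tcp_pos: [471.3, 190.2, 299.5]
eef_rot: [-2.392, -2.035, -0.0]
contact_force: [0.3, 0.2, 0.0]
opening: 85.1
grasp_force: 0.0
```

```bash
python3 -c "
from plan import *
plan(469.5,191,46.5,80.75)
"
```

```text
t 19.65 tcp [471.3 190.2 299.5] F [0.3 0.2 0. ] M [-0.01  0.01  0.01] open 85.12290383637384 0.0
hold [471.2 190.3 144.8] head 80.78 tilt [-0.0004  0.0008] d [ -1.8   0.8 -98.3]
 now-axes/100 [ 0.0045 -0.0182  0.9831]  new-axes/100 [ 0.0052 -0.0187  0.9831]  turn/pi 0.0002 q [ 0.26  0.21 -0.8   1.9   0.17  1.09 -0.77]
```

>>> apply_moves(commands=[[[0,-0.018,0.4],0,0],[[0,-0.018,0.8],0,0],[[0,-0.018,0.98],0,0],[[0,-0.018,0.98],0,0.3],[[0,-0.018,0.98],0,1],[[0,-0.018,0.98],0,1],[[0,-0.018,0.98],0,1],[[0,-0.018,0.98],0,1]], newtons=40)

```text
clock: 20.65
tcp_pos: [468.9, 190.8, 203.1]
eef_rot: [2.392, 2.035, 0.001]
contact_force: [-3.0, -0.6, 8.4]
opening: 27.4
grasp_force: 39.0
```

```bash
python3 -c "
from plan import *
plan(577,-30,118,86.85)
"
```

```text
t 20.65 tcp [468.9 190.8 203.1] F [-3.  -0.6  8.4] M [-0.26  0.74  0.01] open 27.417844419321234 39.02307651937008
hold [469.1 190.8  48.4] head 80.77 tilt [ 0.0012 -0.0002] d [ 108.1 -220.8   69.6]
 now-axes/100 [-2.0062  1.422  -0.6941]  new-axes/100 [-2.1455  1.2006 -0.6958]  turn/pi -0.0338 q [ 0.19  0.35 -0.76  1.99  0.3   0.91 -0.88]
```

>>> apply_moves(commands=[[[0,0,-0.2],0,1],[[0,0,-0.6],0,1],[[0,0,-0.735],-0.034,1],[[0,0,-0.735],-0.034,1]])

```text
clock: 21.15
tcp_pos: [469.2, 190.8, 277.5]
eef_rot: [2.28, 2.158, 0.005]
contact_force: [-0.9, -0.3, -2.0]
opening: 27.2
grasp_force: 39.6
```

>>> apply_moves(commands=[[[-0.36,0.2,0],0,1],[[-0.72,0.4,0],0,1]])

```text
clock: 21.4
tcp_pos: [504.8, 115.7, 275.2]
eef_rot: [-2.282, -2.159, 0.0]
contact_force: [0.4, 0.1, -0.8]
opening: 27.0
grasp_force: 39.6
```

>>> apply_moves(commands=[[[-0.4,0.2,0],0,1],[[-0.72,0.4,0],0,1]])

```text
clock: 21.65
tcp_pos: [541.0, 40.5, 275.0]
eef_rot: [-2.285, -2.156, 0.001]
contact_force: [-0.2, 0.3, -1.2]
opening: 26.9
grasp_force: 39.6
```

>>> apply_moves(commands=[[[-0.36,0.2,0],0,1],[[-0.68,0.4,0],0,1],[[-0.68,0.4,0],0,1]])

```text
clock: 22.02
tcp_pos: [577.6, -31.2, 274.5]
eef_rot: [-2.289, -2.151, 0.002]
contact_force: [0.1, 0.1, -0.6]
opening: 27.4
grasp_force: 39.6
```

```bash
python3 -c "
from plan import *
plan(577,-32,120.2,86.85)
env.grab_frame('side')
print([(round(q['score'],2),np.round(q['xy'],1),np.round(atz('side',q['xy'],122)[:2],1)) for q in env.place_of('side','pilot_bush_center')])
"
```

```text
t 22.025 tcp [577.6 -31.2 274.5] F [ 0.1  0.1 -0.6] M [0.05 0.01 0.03] open 27.364656162483293 39.59304858930409
hold [577.5 -31.3 119.8] head 86.45 tilt [-0.001  -0.0005] d [-0.6 -0.8  0.4]
 now-axes/100 [-0.0079 -0.0059 -0.0039]  new-axes/100 [-0.0079 -0.0059 -0.0039]  turn/pi -0.0022 q [ 0.53  0.37 -0.66  1.77  0.25  1.09 -0.28]
[(0.6, array([337.4, 176. ]), array([577.3, -29.7])), (0.6, array([297.1, 207.4]), array([555.9, 113.9])), (0.49, array([189.9, 258.2]), array([580.7, 347.1]))]
```

>>> apply_moves(commands=[[[-0.06,0,-0.003],-0.002,1],[[-0.12,0,-0.004],-0.002,1],[[-0.18,0,-0.004],-0.002,1],[[-0.21,0,-0.004],-0.002,1],[[-0.21,0,-0.004],-0.002,1]])

```text
clock: 22.75
tcp_pos: [575.8, -49.0, 275.7]
eef_rot: [2.275, 2.167, -0.0]
contact_force: [-0.4, -0.5, -0.1]
opening: 27.0
grasp_force: 39.6
```

>>> apply_moves(commands=[[[0,0,-0.015],0,1],[[0,0,-0.03],0,1],[[0,0,-0.03],0,1]])

```text
clock: 23.12
tcp_pos: [575.7, -48.2, 278.5]
eef_rot: [-2.273, -2.167, -0.0]
contact_force: [-0.4, 1.7, -3.2]
opening: 27.2
grasp_force: 39.8
```

>>> apply_moves(commands=[[[0,0,0.03],0,1],[[0,0,0.06],0,1],[[0,0,0.06],0,1]])

```text
clock: 23.5
tcp_pos: [575.8, -48.9, 272.4]
eef_rot: [-2.274, -2.167, 0.001]
contact_force: [0.3, 0.3, -0.4]
opening: 27.0
grasp_force: 40.1
```

>>> apply_moves(commands=[[[0,0,-0.02],0,1],[[0,0,-0.03],0,1],[[0,0,-0.03],0,1]])

```text
clock: 23.88
tcp_pos: [576.0, -48.7, 276.0]
eef_rot: [2.274, 2.167, 0.0]
contact_force: [0.7, -0.2, -2.0]
opening: 27.1
grasp_force: 40.1
```

>>> apply_moves(commands=[[[-0.02,0,0.009],0,1],[[-0.05,0,0.008],0,1],[[-0.08,0,0.007],0,1],[[-0.08,0,0.007],0,1]])

```text
clock: 24.38
tcp_pos: [575.5, -57.1, 275.0]
eef_rot: [-2.275, -2.167, 0.0]
contact_force: [0.0, -0.0, -0.5]
opening: 26.8
grasp_force: 40.1
```

>>> apply_moves(commands=[[[-0.02,0,-0.001],0,1],[[-0.04,0,-0.001],0,1],[[-0.06,0,-0.002],0,1],[[-0.06,0,-0.002],0,1]])

```text
clock: 24.88
tcp_pos: [575.2, -62.9, 275.2]
eef_rot: [-2.275, -2.167, 0.0]
contact_force: [0.2, 0.9, -0.9]
opening: 27.3
grasp_force: 40.1
```

>>> apply_moves(commands=[[[-0.02,0,-0.001],0,1],[[-0.04,0,-0.001],0,1],[[-0.06,0,-0.002],0,1],[[-0.06,0,-0.002],0,1]])

```text
clock: 25.38
tcp_pos: [574.9, -68.9, 275.4]
eef_rot: [2.275, 2.167, -0.0]
contact_force: [-0.1, 0.2, -0.6]
opening: 27.1
grasp_force: 40.1
```

```bash
python3 -c "
from plan import *
plan(576,-69,121,86.85)
"
```

```text
t 25.375 tcp [574.9 -68.9 275.4] F [-0.1  0.2 -0.6] M [-0.01  0.03 -0.02] open 27.10691425014497 40.08669386152178
hold [574.9 -69.  120.7] head 87.22 tilt [-0.     -0.0001] d [ 1.1 -0.1  0.3]
 now-axes/100 [-0.      0.011  -0.0028]  new-axes/100 [ 0.0001  0.011  -0.0028]  turn/pi 0.0020 q [ 0.58  0.37 -0.65  1.77  0.25  1.09 -0.2 ]
```

>>> apply_moves(commands=[[[-0.02,0,-0.001],0,1],[[-0.04,0,-0.001],0,1],[[-0.06,0,-0.002],0,1],[[-0.06,0,-0.002],0,1]])

```text
clock: 25.88
tcp_pos: [574.6, -74.9, 275.6]
eef_rot: [-2.275, -2.167, 0.0]
contact_force: [0.3, 0.0, -0.7]
opening: 27.3
grasp_force: 40.1
```

>>> apply_moves(commands=[[[-0.02,0,-0.001],0,1],[[-0.04,0,-0.001],0,1],[[-0.06,0,-0.002],0,1],[[-0.06,0,-0.002],0,1]])

```text
clock: 26.38
tcp_pos: [574.3, -80.9, 275.8]
eef_rot: [2.275, 2.167, -0.0]
contact_force: [-0.3, -0.7, -0.4]
opening: 27.3
grasp_force: 40.1
```

>>> apply_moves(commands=[[[-0.02,0,-0.001],0,1],[[-0.04,0,-0.001],0,1],[[-0.04,0,-0.001],0,1]])

```text
clock: 26.75
tcp_pos: [574.2, -84.9, 275.9]
eef_rot: [2.275, 2.167, -0.0]
contact_force: [-0.1, -0.3, -0.9]
opening: 26.9
grasp_force: 40.1
```

>>> apply_moves(commands=[[[-0.01,0,0],0,1],[[-0.02,0,0],0,1],[[-0.02,0,0],0,1]])

```text
clock: 27.12
tcp_pos: [574.0, -86.7, 275.9]
eef_rot: [2.274, 2.167, 0.0]
contact_force: [-0.1, -0.7, -2.1]
opening: 27.2
grasp_force: 40.1
```

>>> apply_moves(commands=[[[-0.01,0,0],0,1],[[-0.015,0,0],0,1],[[-0.015,0,0],0,1]])

```text
clock: 27.5
tcp_pos: [574.0, -88.2, 275.9]
eef_rot: [-2.274, -2.167, 0.0]
contact_force: [-0.6, -0.3, -1.7]
opening: 26.9
grasp_force: 40.1
```

>>> apply_moves(commands=[[[-0.01,0,0],0,1],[[-0.015,0,0],0,1],[[-0.015,0,0],0,1]])

```text
clock: 27.88
tcp_pos: [573.9, -89.7, 275.9]
eef_rot: [2.274, 2.167, 0.0]
contact_force: [0.0, -0.0, -0.1]
opening: 27.4
grasp_force: 40.1
```

>>> apply_moves(commands=[[[-0.01,0,0],0,1],[[-0.01,0,0],0,1]])

```text
clock: 28.12
tcp_pos: [573.9, -90.5, 275.9]
eef_rot: [-2.274, -2.167, -0.0]
contact_force: [0.3, 0.7, -0.8]
opening: 27.3
grasp_force: 40.1
```

>>> apply_moves(commands=[[[-0.01,0,0],0,1],[[-0.01,0,0],0,1]])

```text
clock: 28.38
tcp_pos: [573.9, -90.9, 276.0]
eef_rot: [-2.273, -2.168, -0.001]
contact_force: [-0.3, 4.8, -0.3]
opening: 27.0
grasp_force: 40.1
```

>>> apply_moves(commands=[[[-0.01,0,0],0,1],[[-0.01,0,0],0,1]])

```text
clock: 28.62
tcp_pos: [573.9, -91.1, 275.9]
eef_rot: [-2.272, -2.168, -0.002]
contact_force: [0.5, 7.7, -0.8]
opening: 27.3
grasp_force: 40.1
```

```bash
python3 -c "
from plan import *
plan(576,-92,121,86.85)
im=env.grab_frame('side');cv2.imwrite('pics/s5.png',cv2.resize(im[120:210,310:410,::-1],None,fx=6,fy=6,interpolation=cv2.INTER_CUBIC))
"
```

```text
t 28.625 tcp [573.9 -91.1 275.9] F [ 0.5  7.7 -0.8] M [ 1.5  -0.01 -0.06] open 27.277480952022856 40.11951574590057
hold [573.9 -90.8 121.2] head 87.33 tilt [0.0001 0.0019] d [ 2.1 -0.9 -0.2]
 now-axes/100 [-0.0077  0.0219  0.0024]  new-axes/100 [-0.0075  0.0219  0.0025]  turn/pi 0.0027 q [ 0.62  0.37 -0.64  1.76  0.24  1.09 -0.16]
```

View pics/s5.png

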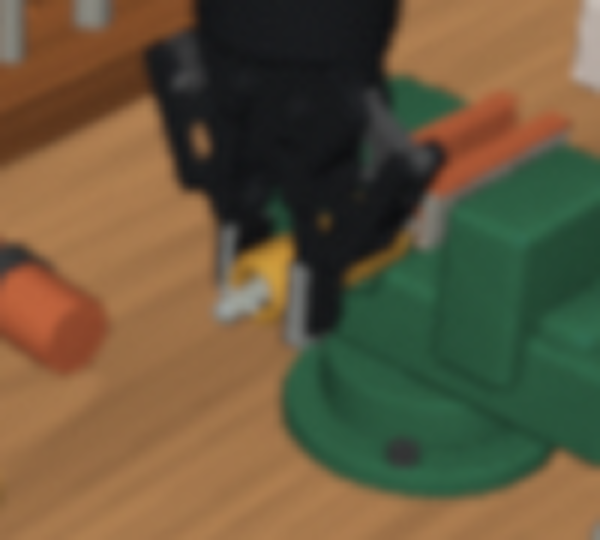

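The bush sits around the mandrel at crop (260,275) with only the nose protruding, at about (235,300), and contact is 8 N. Releasing and going to the cap.

>>> apply_moves(commands=[[[0.005,0,0],0,1],[[0.005,0,0],0,0.5],[[0.005,0,0],0,0],[[0.005,0,0],0,0],[[0.005,0,0],0,0],[[0.005,0,0],0,0]])

```text
clock: 29.42
tcp_pos: [573.8, -92.2, 275.9]
eef_rot: [2.274, 2.167, -0.0]
contact_force: [-0.2, -0.4, -0.8]
opening: 85.2
grasp_force: 0.0
```

>>> apply_moves(commands=[[[0,0,-0.3],0,0],[[0,0,-0.75],0.035,0],[[0,0,-0.75],0.035,0]])

```text
clock: 29.8
tcp_pos: [574.9, -91.8, 354.6]
eef_rot: [2.387, 2.035, 0.006]
contact_force: [1.0, 0.0, 0.4]
opening: 85.1
grasp_force: 0.0
```

>>> apply_moves(commands=[[[0.5,-0.19,0],0,0],[[0.97,-0.37,0],0,0]])

```text
clock: 30.05
tcp_pos: [552.0, 10.4, 350.3]
eef_rot: [-2.39, -2.038, 0.0]
contact_force: [-0.7, 0.9, -0.7]
opening: 85.1
grasp_force: 0.0
```

>>> apply_moves(commands=[[[0.5,-0.19,0],0,0],[[0.97,-0.37,0],0,0]])

```text
clock: 30.3
tcp_pos: [530.5, 112.7, 350.3]
eef_rot: [-2.389, -2.04, 0.001]
contact_force: [0.2, 0.2, -0.5]
opening: 85.6
grasp_force: 0.0
```

>>> apply_moves(commands=[[[0.5,-0.19,0.1],0,0],[[0.97,-0.37,0.3],0,0]])

```text
clock: 30.55
tcp_pos: [509.5, 214.3, 320.7]
eef_rot: [2.389, 2.039, 0.002]
contact_force: [0.9, 0.5, -0.5]
opening: 85.3
grasp_force: 0.0
```

>>> apply_moves(commands=[[[0.5,-0.19,0.1],0,0],[[0.95,-0.37,0.2],0,0],[[0.95,-0.37,0.2],0,0]])

```text
clock: 30.92
tcp_pos: [485.7, 316.3, 299.6]
eef_rot: [-2.38, -2.046, 0.002]
contact_force: [-0.0, -0.5, -0.2]
opening: 85.1
grasp_force: 0.0
```

```bash
python3 -c "
from plan import *
plan(489,315,46.5,80.9)
for c in('side','top'):
    env.grab_frame(c)
    print(c,[(round(q['score'],2),np.round(q['xy'],1),np.round(atz(c,q['xy'],50)[:2],1)) for q in env.place_of(c,'end_cap_center')])
print([(round(q['score'],2),np.round(q['xy'],1),np.round(atz('top',q['xy'],124)[:2],1)) for n in('lap_sleeve_center','pilot_bush_center') for q in env.place_of('top',n)])
for y in(299,315,339):print(proj('top',(489+.16*(y-315),y,50)))
"
```

```text
t 30.925 tcp [485.7 316.3 299.6] F [-0.  -0.5 -0.2] M [ 0.01 -0.03  0.02] open 85.13309186789373 0.0
hold [485.3 316.6 144.9] head 81.38 tilt [-0.0027  0.0015] d [  3.3  -1.3 -98.4]
 now-axes/100 [-0.0094  0.0373  0.984 ]  new-axes/100 [-0.0081  0.0345  0.9841]  turn/pi 0.0027 q [ 0.03  0.39 -0.83  1.73  0.31  1.16 -1.04]
side [(0.78, array([241.2, 303.2]), array([491.4, 313.1]))]
top [(0.5, array([375.3, 179.3]), array([ 584.6, -103.9]))]
[(0.63, array([389.2, 181.4]), array([ 566.8, -129.8])), (0.57, array([320.9, 184.2]), array([564. ,  37.2])), (0.5, array([288.4, 182.8]), array([569.4, 116.8])), (0.49, array([314. , 151.2]), array([646.8,  52.3])), (0.45, array([372.6, 179.7]), array([572. , -89.5]))]
[220.54538388 220.59964244]
[214.38229053 219.75328821]
[205.1485142  218.48524873]
```

>>> apply_moves(commands=[[[-0.008,0.038,0.4],0.002,0],[[-0.008,0.038,0.8],0.002,0],[[-0.008,0.038,0.98],0.002,0],[[-0.008,0.038,0.98],0.002,0.3],[[-0.008,0.038,0.98],0.002,1],[[-0.008,0.038,0.98],0.002,1],[[-0.008,0.038,0.98],0.002,1],[[-0.008,0.038,0.98],0.002,1]], newtons=50)

```text
clock: 32.22
tcp_pos: [489.5, 312.6, 204.3]
eef_rot: [-2.392, -2.033, 0.004]
contact_force: [-15.3, -1.7, 15.0]
opening: 27.0
grasp_force: 48.4
```

```bash
python3 -c "
from plan import *
plan(577.5,-20,120.2,86.85)
"
```

```text
t 32.225 tcp [489.5 312.6 204.3] F [-15.3  -1.7  15. ] M [-0.35  3.32  0.  ] open 26.97876561577214 48.41379363555461
hold [488.9 312.5  49.7] head 80.72 tilt [-0.0035 -0.0002] d [  88.  -332.6   70.6]
 now-axes/100 [-3.1405  1.403  -0.7078]  new-axes/100 [-3.2721  1.0619 -0.7055]  turn/pi -0.0341 q [-0.02  0.5  -0.77  1.81  0.41  1.   -1.12]
```

>>> apply_moves(commands=[[[0,0,-0.2],0,1],[[0,0,-0.6],0,1],[[0,0,-0.745],-0.034,1],[[0,0,-0.745],-0.034,1]])

```text
clock: 32.72
tcp_pos: [492.7, 311.3, 279.7]
eef_rot: [2.285, 2.154, 0.006]
contact_force: [0.3, -0.1, -1.7]
opening: 26.8
grasp_force: 49.6
```

>>> apply_moves(commands=[[[-0.4,0.13,0],0,1],[[-0.83,0.27,0],0,1]])

```text
clock: 32.98
tcp_pos: [514.1, 225.9, 277.0]
eef_rot: [-2.286, -2.155, 0.0]
contact_force: [1.1, -0.3, 0.4]
opening: 26.9
grasp_force: 49.6
```

>>> apply_moves(commands=[[[-0.4,0.13,0],0,1],[[-0.83,0.27,0],0,1]])

```text
clock: 33.22
tcp_pos: [536.5, 140.7, 277.1]
eef_rot: [-2.287, -2.153, 0.0]
contact_force: [0.1, 0.4, -0.3]
opening: 26.8
grasp_force: 49.6
```

>>> apply_moves(commands=[[[-0.4,0.13,0],0,1],[[-0.83,0.27,0],0,1]])

```text
clock: 33.48
tcp_pos: [558.6, 56.3, 277.1]
eef_rot: [-2.287, -2.153, 0.0]
contact_force: [0.7, -0.3, -0.6]
opening: 27.0
grasp_force: 49.6
```

>>> apply_moves(commands=[[[-0.4,0.13,0],0,1],[[-0.8,0.26,0],0,1],[[-0.8,0.26,0],0,1]])

```text
clock: 33.85
tcp_pos: [580.3, -28.3, 276.5]
eef_rot: [2.294, 2.146, -0.002]
contact_force: [0.5, -0.1, -1.3]
opening: 26.8
grasp_force: 49.6
```

```bash
python3 -c "
from plan import *
plan(577.5,-28,121.3,87)
im=env.grab_frame('side')
print([(round(q['score'],2),np.round(q['xy'],1),np.round(atz('side',q['xy'],122)[:2],1)) for q in env.place_of('side','end_cap_center')])
cv2.imwrite('pics/s6.png',cv2.resize(im[120:210,310:410,::-1],None,fx=6,fy=6,interpolation=cv2.INTER_CUBIC))
"
```

```text
t 33.85 tcp [580.3 -28.3 276.5] F [ 0.5 -0.1 -1.3] M [ 0.02  0.   -0.01] open 26.762935658065466 49.570348454872146
hold [580.2 -28.5 121.8] head 86.19 tilt [-0.0009 -0.0013] d [-2.8  0.3 -0.5]
 now-axes/100 [ 0.0007 -0.028   0.0052]  new-axes/100 [ 0.0011 -0.028   0.0052]  turn/pi -0.0045 q [ 0.57  0.39 -0.72  1.76  0.29  1.11 -0.32]
[(0.49, array([335.4, 176.8]), array([578.2, -24.2]))]
```

View pics/s6.png

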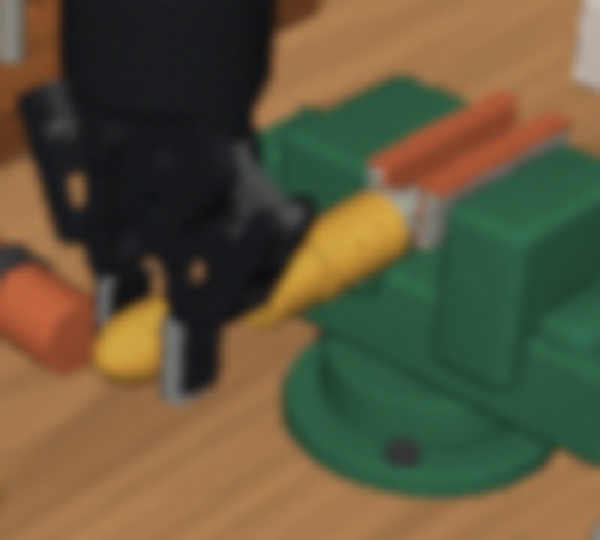

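The view shows sleeve and bush close together against the flange (crop 330–410, 190–270). The cap is held with its bullet outward at crop (120,350), in line with the nose. Advancing gently.

>>> apply_moves(commands=[[[0,-0.027,0.004],-0.004,1],[[-0.04,-0.027,0.003],-0.004,1],[[-0.08,-0.027,0.002],-0.004,1],[[-0.1,-0.027,0.002],-0.004,1],[[-0.1,-0.027,0.002],-0.004,1]])

```text
clock: 34.58
tcp_pos: [576.6, -33.7, 277.2]
eef_rot: [2.271, 2.17, -0.0]
contact_force: [0.3, 0.3, -0.8]
opening: 26.8
grasp_force: 49.6
```

>>> apply_moves(commands=[[[-0.02,0,-0.001],0,1],[[-0.04,0,-0.001],0,1],[[-0.04,0,-0.001],0,1]])

```text
clock: 34.95
tcp_pos: [576.5, -37.7, 277.3]
eef_rot: [-2.271, -2.17, 0.0]
contact_force: [0.6, -0.2, -0.3]
opening: 26.8
grasp_force: 49.6
```

>>> apply_moves(commands=[[[-0.02,0,-0.001],0,1],[[-0.03,0,-0.001],0,1],[[-0.03,0,-0.001],0,1]])

```text
clock: 35.33
tcp_pos: [576.3, -40.6, 277.4]
eef_rot: [-2.271, -2.171, -0.0]
contact_force: [0.1, -0.6, -0.8]
opening: 26.8
grasp_force: 49.6
```

```bash
python3 -c "
from plan import *
plan(576.5,-48,121.5,86.85)
"
```

```text
t 35.325 tcp [576.3 -40.6 277.4] F [ 0.1 -0.6 -0.8] M [ 0.02 -0.02 -0.02] open 26.797225429861797 49.570198006695136
hold [576.3 -40.6 122.7] head 87.41 tilt [-0.0001  0.0001] d [ 0.2 -7.4 -1.2]
 now-axes/100 [-0.0738  0.005   0.012 ]  new-axes/100 [-0.0738  0.0057  0.012 ]  turn/pi 0.0031 q [ 0.59  0.38 -0.72  1.76  0.28  1.1  -0.27]
```

>>> apply_moves(commands=[[[0,0.006,0.012],0.003,1],[[-0.02,0.006,0.012],0.003,1],[[-0.03,0.006,0.012],0.003,1],[[-0.03,0.006,0.012],0.003,1]])

```text
clock: 35.83
tcp_pos: [576.8, -43.6, 276.2]
eef_rot: [-2.281, -2.16, 0.0]
contact_force: [-0.2, -0.4, -0.2]
opening: 27.0
grasp_force: 49.6
```

>>> apply_moves(commands=[[[-0.02,0,-0.001],0,1],[[-0.03,0,-0.001],0,1],[[-0.03,0,-0.001],0,1]])

```text
clock: 36.2
tcp_pos: [576.6, -46.6, 276.3]
eef_rot: [-2.281, -2.16, -0.0]
contact_force: [0.1, -0.6, -0.1]
opening: 26.5
grasp_force: 49.6
```

```bash
python3 -c "
from plan import *
plan(576.5,-48,121.5,86.85)
"
```

```text
t 36.2 tcp [576.6 -46.6 276.3] F [ 0.1 -0.6 -0.1] M [ 0.02  0.02 -0.01] open 26.494241989654466 49.569912295555696
hold [576.6 -46.6 121.6] head 86.86 tilt [-0.  0.] d [-0.1 -1.4 -0.1]
 now-axes/100 [-0.0137 -0.0007  0.0013]  new-axes/100 [-0.0137 -0.0007  0.0013]  turn/pi 0.0001 q [ 0.6   0.38 -0.72  1.76  0.28  1.1  -0.27]
```

>>> apply_moves(commands=[[[-0.02,0,-0.001],0,1],[[-0.03,0,-0.001],0,1],[[-0.03,0,-0.001],0,1]])

```text
clock: 36.58
tcp_pos: [576.5, -49.6, 276.4]
eef_rot: [-2.281, -2.16, 0.0]
contact_force: [0.1, -0.0, -1.0]
opening: 27.2
grasp_force: 49.6
```

>>> apply_moves(commands=[[[-0.02,0,-0.001],0,1],[[-0.02,0,-0.001],0,1]])

```text
clock: 36.83
tcp_pos: [576.3, -51.5, 276.4]
eef_rot: [-2.281, -2.16, 0.0]
contact_force: [-0.1, 0.3, -1.3]
opening: 27.0
grasp_force: 49.5
```

```bash
python3 -c "
from plan import *
plan(576,-62,121.9,86.85)
"
```

```text
t 36.825 tcp [576.3 -51.5 276.4] F [-0.1  0.3 -1.3] M [ 0.01  0.16 -0.04] open 26.96083629404132 49.48912011226639
hold [576.2 -51.5 121.7] head 86.87 tilt [-0.0004  0.0002] d [ -0.3 -10.5   0.2]
 now-axes/100 [-0.1045  0.0032 -0.002 ]  new-axes/100 [-0.1045  0.0032 -0.002 ]  turn/pi 0.0001 q [ 0.61  0.38 -0.72  1.76  0.28  1.1  -0.26]
```

>>> apply_moves(commands=[[[-0.02,0,-0.001],0,1],[[-0.02,0,-0.001],0,1]])

```text
clock: 37.08
tcp_pos: [576.0, -53.8, 276.4]
eef_rot: [-2.281, -2.16, 0.001]
contact_force: [-1.0, -1.0, -1.6]
opening: 26.8
grasp_force: 49.4
```

>>> apply_moves(commands=[[[-0.015,0,-0.001],0,1],[[-0.015,0,-0.001],0,1]])

```text
clock: 37.33
tcp_pos: [576.0, -55.2, 276.5]
eef_rot: [-2.281, -2.16, 0.001]
contact_force: [-1.9, 0.7, -3.5]
opening: 27.2
grasp_force: 49.4
```

>>> apply_moves(commands=[[[-0.01,0,0],0,1],[[-0.01,0,0],0,1]])

```text
clock: 37.58
tcp_pos: [576.0, -56.1, 276.6]
eef_rot: [-2.281, -2.16, 0.0]
contact_force: [-2.4, -0.2, -3.7]
opening: 26.3
grasp_force: 49.3
```

```bash
python3 -c "
from plan import *
plan(576,-62,121.9,86.85)
"
```

```text
t 37.575 tcp [576.  -56.1 276.6] F [-2.4 -0.2 -3.7] M [ 0.02  0.46 -0.04] open 26.28825304915026 49.33094921638258
hold [575.9 -56.1 121.9] head 86.87 tilt [-0.0004  0.    ] d [-0.  -5.9  0. ]
 now-axes/100 [-0.0593  0.0031 -0.0001]  new-axes/100 [-0.0593  0.0032 -0.0001]  turn/pi 0.0001 q [ 0.61  0.38 -0.72  1.76  0.28  1.1  -0.25]
```

>>> apply_moves(commands=[[[-0.01,-0.003,0.003],0,1],[[-0.01,-0.003,0.003],0,1]])

```text
clock: 37.83
tcp_pos: [575.8, -57.1, 276.5]
eef_rot: [2.281, 2.16, 0.0]
contact_force: [-2.0, -0.1, -3.0]
opening: 26.8
grasp_force: 49.4
```

>>> apply_moves(commands=[[[-0.01,0,0],0,1],[[-0.01,0,0],0,1]])

```text
clock: 38.08
tcp_pos: [575.7, -57.8, 276.5]
eef_rot: [-2.281, -2.16, -0.0]
contact_force: [-2.3, 1.4, -2.2]
opening: 27.0
grasp_force: 49.5
```

>>> apply_moves(commands=[[[-0.01,0,0],0,1],[[-0.01,0,0],0,1]])

```text
clock: 38.33
tcp_pos: [575.6, -58.5, 276.4]
eef_rot: [-2.28, -2.16, -0.0]
contact_force: [-3.0, 4.6, -0.7]
opening: 27.0
grasp_force: 49.5
```

```bash
python3 -c "
from plan import *
plan(576,-62,121.9,86.85)
"
```

```text
t 38.325 tcp [575.6 -58.5 276.4] F [-3.   4.6 -0.7] M [ 0.81  0.59 -0.06] open 26.995434860264933 49.54231529147364
hold [575.5 -58.4 121.7] head 86.90 tilt [-0.0003  0.0006] d [ 0.4 -3.5  0.2]
 now-axes/100 [-0.0351  0.0061 -0.0016]  new-axes/100 [-0.0351  0.0061 -0.0016]  turn/pi 0.0003 q [ 0.62  0.38 -0.72  1.76  0.28  1.1  -0.24]
```

>>> apply_moves(commands=[[[-0.01,-0.002,0],0,1],[[-0.01,-0.002,0],0,1]])

```text
clock: 38.58
tcp_pos: [575.4, -59.1, 276.4]
eef_rot: [-2.28, -2.161, -0.001]
contact_force: [-3.1, 5.1, -1.1]
opening: 26.8
grasp_force: 49.5
```

>>> apply_moves(commands=[[[-0.01,0,0],0,1],[[-0.01,0,0],0,1]])

```text
clock: 38.83
tcp_pos: [575.4, -59.6, 276.4]
eef_rot: [-2.279, -2.161, -0.002]
contact_force: [-2.4, 7.2, -2.0]
opening: 26.6
grasp_force: 49.5
```

>>> apply_moves(commands=[[[-0.01,0,0],0,1],[[-0.01,0,0],0,1]])

```text
clock: 39.08
tcp_pos: [575.4, -60.3, 276.4]
eef_rot: [-2.278, -2.161, -0.003]
contact_force: [-2.0, 7.8, -2.0]
opening: 26.8
grasp_force: 49.4
```

```bash
python3 -c "
from plan import *
plan(576,-62,121.9,86.85)
"
```

```text
t 39.075 tcp [575.4 -60.3 276.4] F [-2.   7.8 -2. ] M [ 1.65  0.38 -0.03] open 26.814989050544227 49.4101819221396
hold [575.4 -60.  121.7] head 86.98 tilt [0.0003 0.0021] d [ 0.6 -1.7  0.2]
 now-axes/100 [-0.0166  0.0072 -0.0018]  new-axes/100 [-0.0165  0.0073 -0.0018]  turn/pi 0.0007 q [ 0.62  0.38 -0.72  1.76  0.28  1.1  -0.24]
```

>>> apply_moves(commands=[[[-0.01,0,0],0,1],[[-0.01,0,0],0,1]])

```text
clock: 39.33
tcp_pos: [575.3, -61.9, 276.3]
eef_rot: [-2.279, -2.161, -0.002]
contact_force: [-2.3, 3.9, -3.6]
opening: 27.0
grasp_force: 49.4
```

>>> apply_moves(commands=[[[-0.01,0,0],0,1],[[-0.01,0,0],0,1]])

```text
clock: 39.58
tcp_pos: [575.1, -65.1, 276.3]
eef_rot: [2.282, 2.158, -0.002]
contact_force: [-2.7, -2.4, -1.3]
opening: 26.8
grasp_force: 49.6
```

```bash
python3 -c "
from plan import *
plan(576,-62,121.9,86.85)
im=env.grab_frame('side')
cv2.imwrite('pics/s7.png',cv2.resize(im[120:210,310:410,::-1],None,fx=6,fy=6,interpolation=cv2.INTER_CUBIC))
"
```

```text
t 39.575 tcp [575.1 -65.1 276.3] F [-2.7 -2.4 -1.3] M [-0.36  0.58  0.02] open 26.82609445295709 49.60401119431481
hold [575.  -65.3 121.6] head 86.82 tilt [-0.0005 -0.0013] d [0.9 3.1 0.3]
 now-axes/100 [ 0.0311  0.0077 -0.0027]  new-axes/100 [ 0.0311  0.0077 -0.0026]  turn/pi -0.0002 q [ 0.63  0.38 -0.71  1.76  0.28  1.1  -0.24]
```

View pics/s7.png

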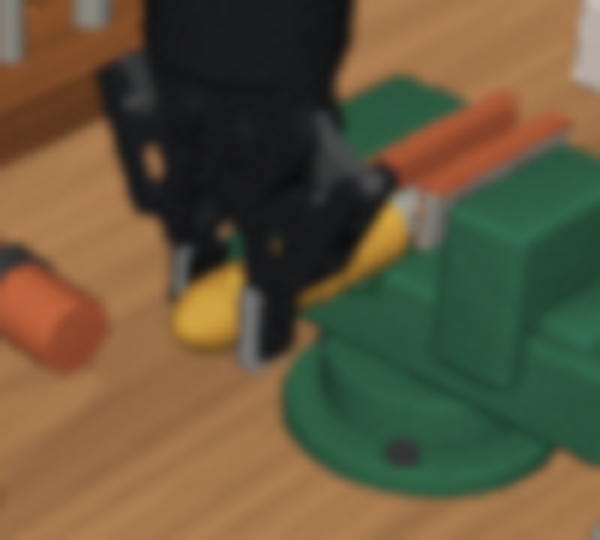

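The cap has snapped inward: it jumped about 3 mm and the force reversed. In the picture it stands against the bush line at crop (205,310). I press gently to confirm it is against the bush.

>>> apply_moves(commands=[[[-0.01,0,0],0,1],[[-0.01,0,0],0,1]])

```text
clock: 39.88
tcp_pos: [575.0, -65.4, 276.4]
eef_rot: [2.282, 2.159, -0.001]
contact_force: [-3.2, -1.3, -1.7]
opening: 26.8
grasp_force: 49.6
```

>>> apply_moves(commands=[[[-0.01,0,0],0,1],[[-0.01,0,0],0,1]])

```text
clock: 40.12
tcp_pos: [575.0, -65.6, 276.4]
eef_rot: [-2.28, -2.16, -0.0]
contact_force: [-4.1, 1.0, -2.0]
opening: 26.8
grasp_force: 49.6
```

>>> apply_moves(commands=[[[-0.005,0,0],0,1],[[-0.005,0,0],0,1],[[-0.005,0,0],0,1]])

```text
clock: 40.5
tcp_pos: [575.0, -65.8, 276.4]
eef_rot: [-2.28, -2.16, -0.001]
contact_force: [-3.1, 4.5, -2.4]
opening: 26.8
grasp_force: 49.6
```

>>> apply_moves(commands=[[[-0.01,-0.002,0],0,1],[[-0.012,-0.004,0],0,1],[[-0.012,-0.004,0],0,1]])

```text
clock: 40.88
tcp_pos: [574.8, -66.1, 276.5]
eef_rot: [-2.279, -2.161, -0.003]
contact_force: [-2.3, 6.5, -1.7]
opening: 26.8
grasp_force: 49.5
```

>>> apply_moves(commands=[[[0.015,0,0],0,1],[[0.015,0,0],0,0.5],[[0.015,0,0],0,0],[[0.015,0,0],0,0],[[0.015,0,0],0,0],[[0.015,0,0],0,0]])

```text
clock: 41.62
tcp_pos: [574.7, -66.2, 276.5]
eef_rot: [2.281, 2.16, 0.0]
contact_force: [-0.4, 0.5, -0.2]
opening: 85.5
grasp_force: 0.0
```

>>> apply_moves(commands=[[[0,0,-0.3],0,0],[[0,0,-0.8],0,0],[[0,0,-0.8],0,0]])

```text
clock: 42.0
tcp_pos: [575.8, -65.7, 360.4]
eef_rot: [2.277, 2.157, 0.006]
contact_force: [0.2, 0.1, -0.7]
opening: 85.7
grasp_force: 0.0
```

>>> apply_moves(commands=[[[0.5,-0.5,0],0,0],[[1,-1,0],0,0],[[1,-1,0],0,0],[[1,-1,0],0,0]])

```text
clock: 42.5
tcp_pos: [479.9, 39.5, 356.4]
eef_rot: [2.279, 2.161, -0.001]
contact_force: [0.6, -0.4, 0.7]
opening: 85.2
grasp_force: 0.0
```

```bash
python3 - <<'E'
from axis import *
st()
a=env.grab_frame('side')[125:205,325:415,::-1];b=env.grab_frame('top')[150:210,340:420,::-1]
cv2.imwrite('pics/s8.png',np.hstack([cv2.resize(a,(450,400),interpolation=cv2.INTER_CUBIC),cv2.resize(b,(350,400),interpolation=cv2.INTER_CUBIC)]))
E
```

```text
t 42.5 tcp [479.9  39.5 356.4] F [ 0.6 -0.4  0.7] M [-0.1  -0.04  0.  ] open 85.2496086394479 0.0
```

View pics/s8.png

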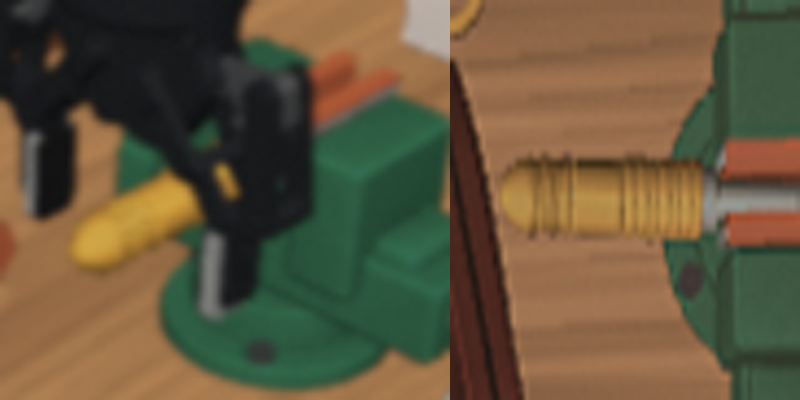

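The top view shows sleeve, bush and cap stacked without gaps from the flange (crop 705) to the bullet's tip (crop 500). That is about 113 mm against an expected 112 mm.

```bash
python3 -c "
from plant import env
print(env.hand_in())"
```

```text
the job is handed in; nothing more can be done
None
```

The lap is built and handed in at 42.5 s: sleeve home on the shoulder, bush home on the sleeve, and the cap snapped on against the bush. The highest force I read while threading was about 12 N, and I saw nothing else moved.

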